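# Index the spray-out panel slide and hold its pin home

### The arm

A 6-joint arm with a two-finger parallel gripper is mounted at the origin on a cart in front of the work surface, level with it; the furniture and walls round the work are solid. World frame = base frame: x ahead of the robot, y to its left, z up, the work surface at z = 0. Lengths are in mm, angles in rad, forces in N, time in s.
With the tool pointing down it reaches from about 325 to 1000 mm from the base axis. Payload 5.1 kg.
Tool frame: the origin (TCP) lies at the very end of the fingers, on their centre line; the grasp point (between the pads) lies 19 mm behind it; z points along the fingers, y is the line along which they close (so a half turn about z gives the same grasp; the last joint's range is limited). The gripper opens to 85 mm and grips with 20 to 120 N. Pads are 22 mm wide; open, the fingers measure 114 mm over their backs; the gripper's body (76 mm by 85 mm) begins 54 mm behind the grasp point. The pads swing forward as they close: fully open they stand 13 mm farther back than shut.
Start: joints at [-1.331, 0.124, 1.65, -0, 1.367, -0.083], TCP at [206.162, -616.427, 231.322] pointing down, gripper open.
Joint ranges: [-2.61, 2.61], [-1.02, 2.33], [0.03, 2.71], [-1.35, 4.49], [0.32, 2.68], [-2.91, 2.91]. Speed limits (rad/s): [2.57, 2.57, 3.14, 3.14, 3.14, 3.14].

### API

Orientations are given as a 3x3 rotation matrix whose columns are the frame's x, y, z axes.
In Python, from workcell import manip, open_jaws, grab, eyes gives the robot as it stands. Calls block until the motion is done:
- manip.move_to(position, orientation): joint-space move of the TCP to a pose.
- manip.move_straight(position, rot=None, velocity=150, stop_force=None): straight line of the TCP; rot=None keeps the orientation; velocity is the mean speed in mm/s. With stop_force (N) it stops when the force on the tool has changed by that much, and returns True; else False.
- manip.move_joints(angles): joint-space move.
- open_jaws() and grab(grasp_force=None): open the fingers fully, or close them until they stop; grasp_force is the grip in N (None keeps the last).
- manip.hold(seconds).
- manip.solve_ik(position, orientation): joint angles nearest the present ones, or None.
- manip.state(): the state.
- eyes.snapshot(name): name is "scene" or "top" or "wrist"; returns a dict with "image" (384x512x3 uint8, red, green, blue), "K" (3x3 intrinsics, pixels), "distortion" ([k1, k2, p1, p2, k3] as OpenCV has them; the pictures are not rectified), "R" (3x3) and "t" (3): a world point X has camera coordinates R X + t. Camera axes: x right, y down, z forward; pixel columns grow to the right and rows downward; lengths in mm; the calibration is good to about 2 mm. A picture is of the moment at which its call begins. There is no depth.
A pose or a line that the arm cannot do raises manip.MotionError and nothing moves.
- manip.job_done(): hands the job in; it is judged then, once.
The state is a dict: "t": time; "q": joint angles; "qd": joint speeds; "joint_efforts": joint torques, N m; "tcp_pos": TCP position; "ee_rot": TCP orientation; "ft_force": force on the tool from outside, world axes, zero at the start; "ft_torque": the same for the moment, N m; "gripper_width": finger opening in mm; "grasp_force": force on a finger pad.
Only numpy, scipy, OpenCV 4.12 (cv2) and the standard library are available. Lean on these libraries where they do the work, as an engineer would, in place of code of your own. Each camera call takes 0.05 s, during which the arm holds its last target. There are 200 camera calls.

### The job

Press the hinged window frame of the test-panel slide shut until it snaps past its catch. Then pull up the round lock knob, slide the carriage along the tube to the next hole towards the upright stop post, let the pin into that hole and push the knob fully down; the program finishes while still gripping or pressing the knob so that the pin stays fully home. Do not tip over the tin or the bottle standing behind the tube.

Things in the scene. Friction and masses are not known exactly. Their poses are not given: they have to be found in the camera images.
- slide: Panel slide, fixed on the trolley: base plate 90 x 360 x 8 mm with a level aluminium square tube 30 x 30 x 320 mm, top 58 mm up. Origin: centre of its underside. y runs along the tube to the upright stop post (20 mm thick, top 103 mm up) at +148 mm; x points away from the panel table. Tube holes, 10.5 mm, at y = -75, -25 (pin starts here), 25 (wanted) and 75 mm.
- next_hole (a point): Middle of the mouth of the wanted hole, on the tube's upper face, 58 mm above the trolley, 50 mm from the starting hole towards the stop post. The knob's axis must end above it.
- knob (a point): Centre of the black round lock knob on top of the carriage's sleeve: upright cylinder, 28 mm diameter, 30 mm high, on a thin stem. Its centre is 114 mm above the trolley with the pin fully home, more by the plunger's joint value. Fully home, 16 mm of stem are free between knob and plunger housing (top 83 mm above the trolley).
- press_bar (a point): Where to press: middle of the hinged frame's wide front bar, upper face, 74 mm from the hinge. Frame: flat steel 5 mm thick, 106 mm wide; front bar 30 mm wide (65 to 95 mm from the hinge). The hinge is parallel to the tube, at slide x = -30 mm, 52.5 mm above the trolley. Shut, this point is 104 mm from the knob's axis along slide -x and 55 mm above the trolley.
- catch_top (a point): Top of the sprung catch in the middle of the panel table's front edge (table 110 mm wide, part of the grey carriage, upper face 45 mm above the trolley). The catch is 34 mm long, up to 62 mm above the trolley, and reaches from slide x = -128 to -145 mm: keep the fingers off it when pressing.
- frame (a joint): Angle of the hinged frame in rad: 0 shut and level, growing as its front bar lifts (starts at 0.3 to 0.55). It stays where it is put. At about 0.1 rad its front edge meets the sprung catch, which takes about 7 N downward on the front bar to snap past; then it stays shut, below 0.03.
- plunger (a joint): Height of the lock plunger in m: 0 fully home (pin 16 mm deep in the tube), limit 0.026. Left alone its spring (800 N/m both ways) rests it at about 0.007: pin half in, carriage still locked. Fully home takes about 6 N of steady downward push; it rises again if let go. The 8 mm round-nosed pin is clear of the hole above 0.016, about 8 N upward.
- section (a joint): Travel of the carriage along the tube in m: 0 in the starting hole, +0.050 at the wanted hole, growing towards the stop post. About 1.5 N of friction; it moves only while the pin is clear of the holes. The pin has about 1 mm of play either way in a hole.
- tin_dark: Bystander: round paint tin 72 mm wide, 85 mm high, standing loose behind the tube, nearer the stop post. Origin at the centre of its underside, z axis up.
- additive_b: Bystander: small bottle 49 mm wide, 111 mm high, standing loose behind the tube, at the other end. Origin at the centre of its underside, z axis up.

How it is judged:
By the outcome, as a careful person would: the job done as asked, in the order asked, and still so for the second after the job is handed in, while the arm keeps its last pose, push and grip.
It also fails if it takes over 48 s, if anything falls off the work surface, if the arm or the gripper's body presses on something with over 40 N, if the wrist force passes 120 N, or if a joint passes its speed limit or range.

## Working session

There is one attempt and no reset: what is moved stays moved. The work goes in short steps, each a Python script; the robot and the scene stay as the last script left them, time stands still between calls to the robot, and variables do not carry over. Pictures are saved under pics/ and viewed, at most 10 in all, crops included, and the job is handed in when it is done.

```bash
ls; mkdir -p pics; python3 - <<'E'
from workcell import manip, open_jaws, grab, eyes
import cv2,numpy as np,pickle
o={}
for n in("scene","top"):
    s=eyes.snapshot(n);o[n]=s
    print(n,s["K"].tolist(),s["distortion"],np.round(s["R"],3).tolist(),np.round(s["t"],1))
pickle.dump(o,open("s.pkl","wb"))
for n in o: cv2.imwrite(f"pics/{n}.png",cv2.resize(o[n]["image"][:,:,::-1],(800,600),interpolation=cv2.INTER_CUBIC))
print(manip.state())
E
```

```text
pics
scene [[393.5338562158148, 0.0, 259.58537522640574], [0.0, 393.5338562158148, 189.11353715593646], [0.0, 0.0, 1.0]] [-0.00938011  0.          0.          0.          0.        ] [[-0.862, -0.506, -0.013], [-0.356, 0.624, -0.696], [0.36, -0.595, -0.718]] [505.6 271.9 722.7]
top [[400.8039674969304, 0.0, 250.82402493448038], [0.0, 400.8039674969304, 187.12959829143716], [0.0, 0.0, 1.0]] [-0.1189309  0.         0.         0.         0.       ] [[0.019, -1.0, -0.009], [-0.99, -0.018, -0.138], [0.138, 0.012, -0.99]] [-18.  590.7 891.8]
{'t': 0.1, 'q': array([-1.33059967e+00,  1.24434660e-01,  1.65152688e+00, -4.42784636e-05,
        1.36749423e+00, -8.26108279e-02]), 'qd': array([-7.32891292e-05,  3.01439413e-04, -3.98685063e-03, -6.19831566e-04,
        1.05788194e-05,  8.52018134e-05]), 'joint_efforts': array([ 4.24073005e-04, -4.24930716e+01, -3.66653037e+01, -9.84808617e-05,
        3.93652328e-03,  1.34282226e-05]), 'tcp_pos': array([ 206.02373016, -615.90962606,  230.18556287]), 'ee_rot': array([[ 9.48345715e-01,  3.17238349e-01, -4.85346158e-04],
       [ 3.17238701e-01, -9.48344014e-01,  1.79931624e-03],
       [ 1.10536991e-04, -1.86034443e-03, -9.99998263e-01]]), 'ft_force': array([-0.28128936,  0.33782077,  0.6729949 ]), 'ft_torque': array([-0.00097566,  0.02753215, -0.00202563]), 'grasp_force': 0.0, 'gripper_width': 85.69979763667862}
```

View pics/scene.png

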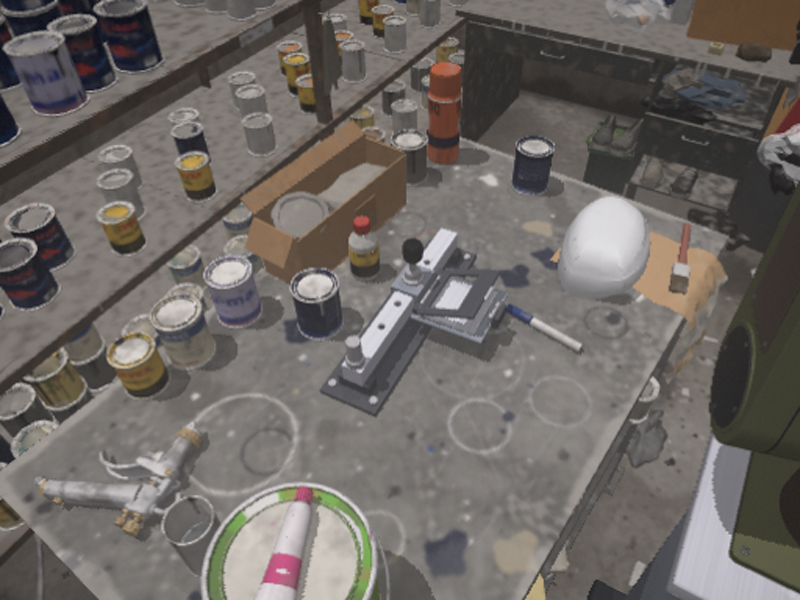

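View pics/top.png

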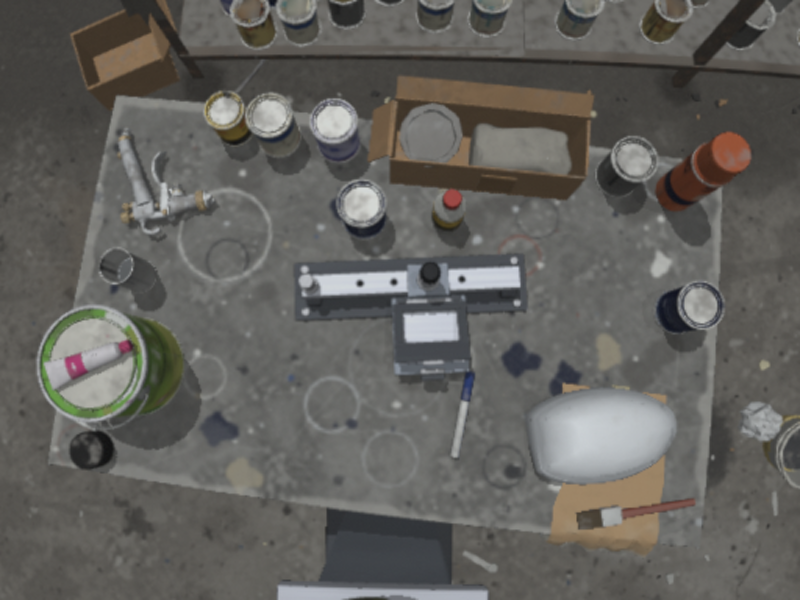

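The top view shows the slide running along world y. The post is at about (307,282), tube holes are at (360,284), (394,281) and (462,279), and the knob is at (430,272). The panel table is on the robot side, at (430,335). In the scene view the knob is at (413,250), and the tin and bottle stand behind the tube. Next I'll refine the holes and the knob with masks.

```bash
cat > h.py <<'E'
import cv2,numpy as np
def ray(s,uv):
    p=cv2.undistortPoints(np.float64([[uv]]),s["K"],np.array(s["distortion"]))[0,0]
    R=np.array(s["R"]);return -R.T@np.array(s["t"]),R.T@np.r_[p,1]
def plane(s,uv,z):
    c,d=ray(s,uv);return c+d*(z-c[2])/d[2]
def tri(s1,u1,s2,u2):
    c1,d1=ray(s1,u1);c2,d2=ray(s2,u2)
    k=np.linalg.lstsq(np.c_[d1,-d2],c2-c1,rcond=None)[0]
    a,b=c1+k[0]*d1,c2+k[1]*d2;return (a+b)/2,np.linalg.norm(a-b)
def blobs(s,x0,y0,x1,y1,lo,hi,amin,amax):
    g=cv2.cvtColor(s["image"],cv2.COLOR_RGB2GRAY)[y0:y1,x0:x1]
    n,l,st,c=cv2.connectedComponentsWithStats(cv2.inRange(g,lo,hi))
    return [(np.round(c[i]+[x0,y0],1).tolist(),st[i,2:].tolist()) for i in range(1,n) if amin<=st[i,4]<=amax]
E
python3 - <<'E'
import pickle;from h import *
o=pickle.load(open("s.pkl","rb"));T,S=o["top"],o["scene"]
print("holes",blobs(T,205,174,330,190,0,120,4,60))
print("knobT",blobs(T,262,164,290,186,0,40,30,400))
print("knobS",blobs(S,252,148,278,180,0,45,30,600))
print("postT",blobs(T,190,172,208,192,150,255,20,400))
for h in ([360,284],[394,281],[462,279]): print(plane(T,np.array(h)/1.5625,58).round(1))
c=T["image"][150:255,180:345,::-1];cv2.imwrite("pics/c1.png",cv2.resize(c,None,fx=4.8,fy=4.8,interpolation=cv2.INTER_CUBIC))
c=S["image"][140:270,200:340,::-1];cv2.imwrite("pics/c2.png",cv2.resize(c,None,fx=4.5,fy=4.5,interpolation=cv2.INTER_CUBIC))
E
```

```text
holes [([216.1, 174.1], [25, 2, 27]), ([295.3, 178.2], [4, 4, 12]), ([230.0, 180.8], [5, 4, 12]), ([251.6, 180.1], [4, 3, 11])]
knobT [([274.6, 177.5], [11, 9, 35])]
knobS []
postT [([200.3, 180.0], [16, 13, 115])]
[600.2  39.7  58. ]
[605.5 -10.   58. ]
[ 610.3 -109.7   58. ]
```

View pics/c1.png

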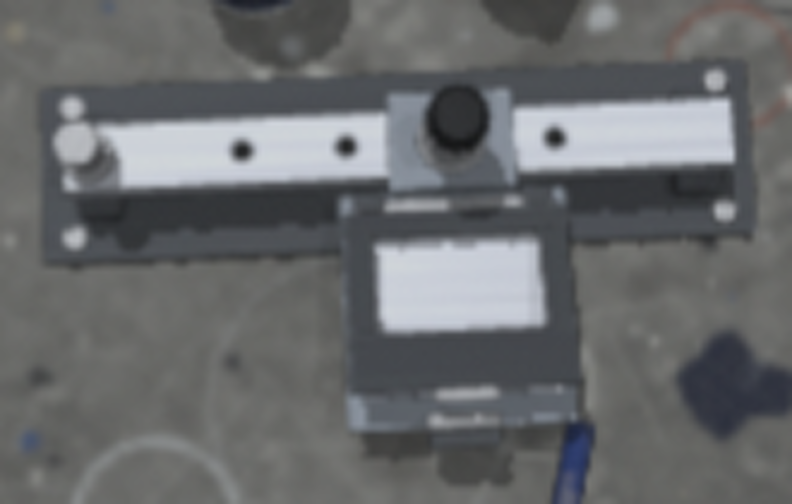

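View pics/c2.png

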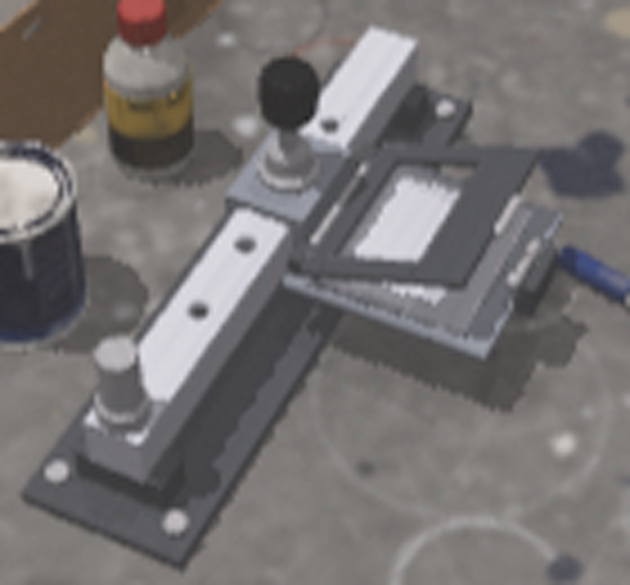

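The top crop shows the three holes clearly. The knob disc is at crop (457,115), and the frame is open, with its front bar at about crop (460,365). The scene crop puts the knob's centre at crop (288,93), which is full pixel (264,160.7).

```bash
python3 - <<'E'
import pickle;from h import *
o=pickle.load(open("s.pkl","rb"));T,S=o["top"],o["scene"]
H=[plane(T,u,58) for u in ([295.5,178.4],[252,180.4],[230.1,181.0])]
yl=[-75,25,75]
P=np.array(H);p=np.polyfit(yl,P,1);print(P.round(1),"dir",p[0],"org",p[1])
k=tri(T,[275.2,174.8],S,[264,160.7]);print("knob",k)
yd=p[0]/np.linalg.norm(p[0]);xd=np.array([yd[1],-yd[0],0]);print(xd,yd)
d=k[0]-p[1];print("knob slide",d@xd,d@yd)
def c1(u):return [u[0]/4.8+180-.4,u[1]/4.8+150-.4]
def c2(u):return [u[0]/4.5+200-.4,u[1]/4.5+140-.4]
# scene holes
for u in ([330,125],[246,244],[199,310]):
    q=plane(S,c2(u),58);print("scn hole",q.round(1))
# frame front corners
for a,b in(([348,391],[462,286]),([578,383],[540,152])):
    q=tri(T,c1(a),S,c2(b));d=q[0]-p[1];print("corner",q[0].round(1),round(q[1],1),(d@xd).round(1),(d@yd).round(1))
# base plate corners z=8
for u in ([40,88],[746,60],[752,235],[44,263]):
    q=plane(T,c1(u),8);d=q-p[1];print("plate",(d@xd).round(1),(d@yd).round(1))
E
```

```text
[[ 610.6 -109.3   58. ]
 [ 604.2   -9.7   58. ]
 [ 601.9   40.5   58. ]] dir [-5.89285050e-02  9.98206080e-01  1.40847971e-16] org [606.08311637 -34.50855641  58.        ]
knob (array([607.68958953, -59.62952059, 119.30226516]), np.float64(0.18401387537799663))
[0.99826201 0.05893181 0.        ] [-5.89318068e-02  9.98262011e-01  1.40855863e-16]
knob slide 0.12325731576231796 -25.171976581146836
scn hole [ 611.  -108.4   58. ]
scn hole [604.9  -9.1  58. ]
scn hole [602.   40.8  58. ]
corner [487.1 -12.6  87.6] 1.5 -117.4 28.9
corner [ 493.2 -117.    86.1] 0.4 -117.6 -75.7
plate 44.7 179.7
plate 44.4 -179.4
plate -45.1 -176.2
plate -44.6 179.3
```

```bash
cat >> h.py <<'E'
YD=np.array([-.05893,.99826,0]);XD=np.array([.99826,.05893,0]);O=np.array([606.1,-34.5,0])
ROT=np.c_[XD,-YD,[0,0,-1]]
def W(x,y,z):return O+XD*x+YD*y+np.array([0,0,z])
def loc(s):
    d=np.array(s["tcp_pos"])-O;return np.round([d@XD,d@YD,d[2]],2),np.round(s["ft_force"],1),round(s["t"],2),round(s["gripper_width"],1)
E
python3 - <<'E'
from h import *
from workcell import manip, open_jaws, grab, eyes
grab(40)
manip.move_to(W(-100,-25,230),ROT)
manip.move_straight(W(-100,-25,95),velocity=120);print(loc(manip.state()))
print(manip.move_straight(W(-104,-25,66),velocity=50,stop_force=25),loc(manip.state()))
print(manip.move_straight(W(-104,-25,52),velocity=25,stop_force=25),loc(manip.state()))
manip.hold(.2);print(loc(manip.state()))
manip.move_straight(W(-104,-25,150),velocity=150);print(loc(manip.state()))
T=eyes.snapshot("scene")
cv2.imwrite("pics/c3.png",cv2.resize(T["image"][130:290,180:360,::-1],None,fx=3.5,fy=3.5))
E
```

```text
(array([-99.24, -25.24,  96.01]), array([-0.4,  0.1,  0.3]), 4.38, 0.5)
False (array([-104.08,  -24.94,   65.82]), array([ 0.2, -0.1, -0.1]), 5.12, 0.1)
False (array([-103.61,  -25.36,   54.6 ]), array([-8.7,  0.8, 18. ]), 5.83, 0.2)
(array([-103.6 ,  -25.39,   54.62]), array([-9.2, -0.1, 17.7]), 6.03, 0.0)
(array([-104.74,  -24.75,  148.66]), array([-0.1, -0.7, -0.1]), 6.83, -0.1)
```

View pics/c3.png

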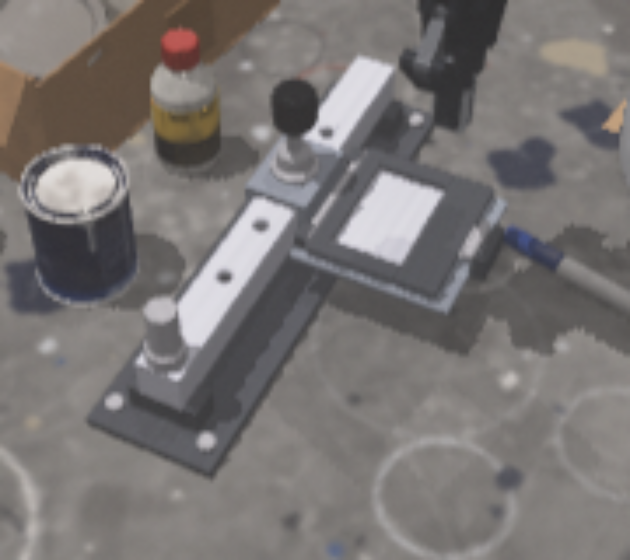

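The frame is shut and level: the bar's upper face stopped at 54.6 mm, against the 55 mm expected. Next I grip the knob and lift it.

```bash
python3 - <<'E'
from h import *
from workcell import manip, open_jaws, grab, eyes
manip.move_straight(W(-104,-25,200));open_jaws()
manip.move_straight(W(0,-25,200))
print(manip.move_straight(W(0,-25,103),velocity=90,stop_force=12),loc(manip.state()))
grab(60);manip.hold(.3);print(loc(manip.state()))
for z in (108,113,117):
    manip.move_straight(W(0,-25,z),velocity=30);print(loc(manip.state()))
manip.hold(.2);print(loc(manip.state()))
E
```

```text
False (array([  0.65, -25.17, 103.94]), array([-0.4, -0.3,  0.1]), 10.21, 85.5)
(array([ 8.0000e-02, -2.4980e+01,  1.0307e+02]), array([-0.5,  0.7,  1.6]), 11.07, 26.5)
(array([ -0.  , -24.98, 107.71]), array([ 2.7,  0.2, -3.5]), 11.39, 26.5)
(array([-5.0000e-02, -2.4990e+01,  1.1248e+02]), array([ 4.2, -0.6, -7.6]), 11.71, 26.5)
(array([-1.1000e-01, -2.4980e+01,  1.1613e+02]), array([ 6. , -1. , -9.3]), 11.99, 26.8)
(array([-9.0000e-02, -2.4980e+01,  1.1599e+02]), array([ 6.5, -0.7, -9.6]), 12.19, 26.5)
```

```bash
python3 - <<'E'
from h import *
from workcell import manip, open_jaws, grab, eyes
manip.move_straight(W(0,-25,118.5),velocity=30);print(loc(manip.state()))
for y in (-15,5,25):
    print(manip.move_straight(W(0,y,118.5),velocity=40,stop_force=20),loc(manip.state()))
manip.hold(.2);print(loc(manip.state()))
s=eyes.snapshot("scene")
cv2.imwrite("pics/c4.png",cv2.resize(s["image"][110:270,180:360,::-1],None,fx=3.5,fy=3.5))
E
```

```text
(array([ -0.13, -24.97, 117.31]), array([  6.4,  -0.7, -10.7]), 12.44, 26.2)
False (array([ -0.15, -14.42, 117.19]), array([  6.3,   1.2, -10.4]), 12.84, 26.4)
False (array([ -0.17,   5.43, 117.22]), array([  6. ,   1.6, -10.7]), 13.49, 26.6)
False (array([ -0.23,  25.31, 117.2 ]), array([  6.8,   1.8, -10.4]), 14.14, 26.8)
(array([ -0.21,  25.34, 117.23]), array([  7.1,   1.1, -10.5]), 14.34, 26.6)
```

View pics/c4.png

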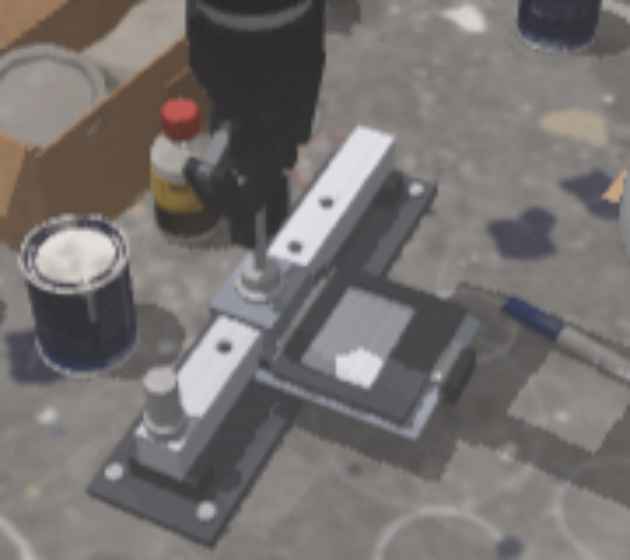

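The carriage has moved to the next hole: the two holes behind it are now uncovered and one is left ahead. Now I lower the pin.

```bash
python3 - <<'E'
from h import *
from workcell import manip, open_jaws, grab, eyes
for z in (113,108,104,101,99,97,95.5,94,92.5):
    manip.move_straight(W(0,25,z),velocity=25,stop_force=25);manip.hold(.1);l=loc(manip.state());print(*l)
    if l[1][2]>13: break
E
```

```text
[ -0.16  25.27 112.69] [ 3.9  1.5 -7.7] 14.86 26.6
[-9.0000e-02  2.5000e+01  1.0824e+02] [ 1.8  1.2 -4. ] 15.31 26.7
[-2.000e-02  2.493e+01  1.043e+02] [-0.2  1.1 -0.6] 15.72 26.4
[1.0000e-02 2.4910e+01 1.0126e+02] [-2.5  1.9  1.9] 16.08 26.6
[4.000e-02 2.493e+01 9.919e+01] [-2.8  0.6  2.9] 16.43 26.4
[7.000e-02 2.491e+01 9.720e+01] [-3.2  0.   6. ] 16.78 26.4
[ 0.1  24.94 96.37] [-5.5  1.4  8.6] 17.13 26.8
[ 0.23 24.85 96.34] [-9.   1.  13.8] 17.48 26.5
```

```bash
python3 - <<'E'
from h import *
from workcell import manip
manip.hold(.4);print(*loc(manip.state()));print(manip.job_done())
E
```

```text
[ 0.24 24.85 96.36] [-9.7 -0.2 14.4] 17.88 26.5
the job is handed in; nothing more can be done
None
```

The job is handed in at 17.9 s: the frame is snapped shut, the carriage is at the next hole, and the gripped knob is held fully home with about 14 N of downward push; the tin and bottle were upright in the last picture, taken before the pin was lowered.

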